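Restock the tall dosing bottle

ROBOT

A 7-joint arm with a two-finger parallel gripper is mounted at the origin on the work surface. World frame = base frame: x ahead of the robot, y to its left, z up, the work surface at z = 0. Lengths are in m, angles in rad, forces in N, time in s.
With the tool pointing down it reaches from about 0.425 to 0.925 m from the base axis. Payload 6.8 kg.
Tool frame: the origin (TCP) lies between the finger pads; the fingertips stand finger_overhang ahead of it and the grasp point (between the pads) lies 6 mm ahead of it (finger_overhang is the distance from the TCP to the fingertips, in m); z points along the fingers, y is the line along which they close (so a half turn about z gives the same grasp; the last joint's range is limited). The gripper opens to 85 mm and grips with 20 to 120 N. Pads are 22 mm wide; open, the fingers measure 114 mm over their backs; the gripper's body (76 mm by 85 mm) begins 54 mm behind the grasp point. The pads swing forward as they close: fully open they stand 13 mm farther back than shut.
Start: joints at [1.073, 0.477, 0.022, 1.555, -0.011, 1.109, -0.083], TCP at [0.257, -0.624, 0.256] pointing down, gripper open.
Joint ranges: [-2.96, 2.96], [-0.34, 2.1], [-1.41, 1.46], [0.24, 2.44], [-1.37, 4.51], [0.17, 1.92], [-2.96, 2.96]. Speed limits (rad/s): [2.39, 2.39, 3.14, 3.14, 3.14, 3.14, 3.14].

INTERFACE

Orientations are given as a unit quaternion [w, x, y, z].
In Python, from station import * gives the robot as it stands.
- The arm moves only by the tool drive_tool, never from a script. Its argument "increments" is a list of rows, each an object of numbers: "claw": the finger opening in m, from 0 to 0.0854; "dx", "dy", "dz": the shift along the tool's x, y, z in m; "wx", "wy", "wz": the turn, a rotation vector about the tool's x, y, z in degrees. A call has 1 to 20 rows; each row shifts and turns the commanded pose from where the row before left it, along the tool's axes as they then stand; what a row does not reach is not made up. A row lasts 1/8 s, in which the tool goes at most 62.5 mm and 10.7 degrees, less where a joint would pass 70% of its speed; a pose out of reach is approached as far as the arm can. A call with a gripper value outside its range is refused whole. The fingers move at their own pace and stop on an object; "newtons" is the grip in N (left out, the last holds). Time passes only in rows, so rows that do not move let the fingers close. It gives the time, the measured TCP pose, the force, the opening and the grip force at its end, in the units of the state.
- get_obs(): the state, without advancing time (a new reading comes with each control period).
- read_camera(name): name is "scene" or "top" or "wrist"; returns (picture, depth): 420x560x3 uint8, red, green, blue; 420x560 float32, m along the optical axis (not along the pixel's ray), 0 where there is no reading.
- calibration(name): a dict with "intrinsics" (3x3 intrinsics, pixels), "R" (3x3) and "t" (3): a world point X has camera coordinates R X + t; the wrist camera has in their place "mount" (4x4, takes a point from camera to tool coordinates, whose origin is the TCP and whose axes are the flange's). Camera axes: x right, y down, z forward; pixel columns grow to the right and rows downward; lengths in m; the calibration is good to about 2 mm. The wrist camera is an equidistant fisheye: a pixel r from the principal point sees the ray r / f radians off the axis. A picture is of the moment at which its call begins: read the wrist's pose just before it. calibration takes no time and is no camera call.
- hand_in(): hands the job in; it is judged then, once.
The state is a dict: "t": time; "q": joint angles; "joint_vel": joint speeds; "joint_torque": joint torques, N m; "eef_pos": TCP position; "tool_rot": TCP orientation; "contact_force": force on the tool from outside, world axes, zero at the start; "torque": the same for the moment, N m; "gripper_width": opening from 0.0 (shut) to 1.0 (fully open); "grasp_force": force on a finger pad.
Only numpy, scipy, OpenCV 4.12 (cv2) and the standard library are available. Lean on these libraries where they do the work, as an engineer would, in place of code of your own. Each camera call takes 0.05 s, during which the arm holds its last target. There are 200 camera calls.

TASK

In this hobby paint shop, pick the tall bottle with the heavy steel cap from the rubber counter mat and stand it upright in the one empty bay of the black display rack. It is top-heavy: hold it high, by its cap, move it smoothly so that it does not tip over, and set it down gently rather than dropping it. Leave the two shorter bottles of the same kind standing where they are.

Things in the scene. Friction and masses are not known exactly. Their poses are not given: they have to be found in the camera images.
- tall_bottle: Tall bottle, loose on the 3 mm rubber mat to the right, the short ones 100 mm or more away: amber glass, 34 mm across, 113 mm high; neck 20 mm wide, 10 mm high; heavy steel cap 40 mm across, from 123 to 165 mm (the top). 180 to 300 g, centre of mass about 115 mm up: topples past 8 degrees. Origin: centre of the foot's underside, z up along the bottle.
- bay_free: The empty one of three alike square bays (black trays with white floors, 76 mm outside, 68 inside) in a row, 88 mm pitch, on a dark steel rack to the left, fixed; which is empty varies, the others hold red-capped jars 62 mm high. Origin: centre of its underside; inner floor 4 mm, rim 16 mm above it; z up, x and y along its sides.
- short_a: Shorter bottle of the same kind on the mat (34 mm across, 40 mm steel cap, 108 mm high in all). A bystander: leave it. Origin: centre of the underside of its foot, z up.
- short_b: A second shorter bottle, the same as short_a. A bystander: leave it. Origin: centre of the underside of its foot, z up.
There are look-alikes about, which are no part of the job. Leave any red look-alike of the tall_bottle alone.

How it is judged:
By the outcome, as a careful person would: the job done as asked, in the order asked, and still so for the second after the job is handed in, with the robot touching nothing.
It also fails if it takes over 42 s, if anything falls off the work surface, if the arm or the gripper's body presses on something with over 40 N, if the wrist force passes 120 N, or if a joint passes its speed limit or range.

## Working session

There is one attempt and no reset: what is moved stays moved. The work goes in short steps, Python scripts to look and compute and a tool call to move; the robot and the scene stay as the last step left them, time stands still between calls to the robot, and variables do not carry over. Pictures are saved under pics/ and viewed, at most 10 in all, crops included, and the job is handed in when it is done.

Besides the shell and the picture viewer there is one more tool, called after "Request:" as name(argument=value, ...), one argument or row to a line, values as JSON. drive_tool: Moves the arm, as the interface text tells. Its arguments: {"type":"object","properties":{"increments":{"type":"array","items":{"type":"object","properties":{"claw":{"type":"number"},"dx":{"type":"number"},"dy":{"type":"number"},"dz":{"type":"number"},"wx":{"type":"number"},"wy":{"type":"number"},"wz":{"type":"number"}}}},"newtons":{"type":"number"}},"required":["increments"]}

```bash
mkdir -p pics; cat > h.py <<'E'
from station import *
import numpy as np, cv2
def world(name,u,v,d):
    c=calibration(name);K=np.array(c["intrinsics"]);R=np.array(c["R"]);t=np.array(c["t"])
    p=np.linalg.inv(K)@np.array([u,v,1])*d
    return R.T@(p-t)
def cloud(name,D):
    c=calibration(name);K=np.array(c["intrinsics"]);R=np.array(c["R"]);t=np.array(c["t"])
    v,u=np.mgrid[:D.shape[0],:D.shape[1]]
    P=np.stack([(u-K[0,2])/K[0,0]*D,(v-K[1,2])/K[1,1]*D,D],-1)
    return (P-t)@R
E
python3 - <<'E'
from h import *
o=get_obs();print({k:np.round(o[k],3) for k in o})
for n in("scene","top"):
    p,d=read_camera(n);np.savez("pics/"+n,p=p,d=d);cv2.imwrite(f"pics/{n}0.png",cv2.resize(p[:,:,::-1],(784,588)))
    c=calibration(n);print(n,c)
E
ls
```

```text
{'t': np.float64(0.0), 'q': array([ 1.073,  0.478,  0.022,  1.556, -0.012,  1.109, -0.083]), 'joint_vel': array([ 0.001, -0.   , -0.001,  0.   , -0.   ,  0.002,  0.001]), 'joint_torque': array([ 0.0000e+00, -5.9644e+01,  1.6080e+00, -2.8120e+01,  1.3000e-02,
        9.0000e-03, -0.0000e+00]), 'eef_pos': array([ 0.256, -0.624,  0.255]), 'tool_rot': array([-0.001,  0.981,  0.194, -0.   ]), 'contact_force': array([ 0.153,  0.231, -0.418]), 'torque': array([0.057, 0.042, 0.03 ]), 'grasp_force': np.float64(0.0), 'gripper_width': np.float64(0.998)}
scene {'intrinsics': array([[507.88317075,   0.        , 275.91141823],
       [  0.        , 507.88317075, 203.27872578],
       [  0.        ,   0.        ,   1.        ]]), 'R': array([[ 0.76610034,  0.64243795, -0.01907219],
       [ 0.32612419, -0.41412744, -0.84978908],
       [-0.55383507,  0.6448038 , -0.52677773]]), 't': array([-0.45396303, -0.16134114,  1.50016011])}
top {'intrinsics': array([[397.35851873,   0.        , 279.40064278],
       [  0.        , 397.35851873, 212.87121796],
       [  0.        ,   0.        ,   1.        ]]), 'R': array([[ 0.0249899 , -0.99957746, -0.01484633],
       [-0.9806151 , -0.02162333, -0.19474715],
       [ 0.19434383,  0.01942525, -0.98074112]]), 't': array([0.00972648, 0.60048569, 0.91135777])}
h.py
pics
```

View pics/top0.png

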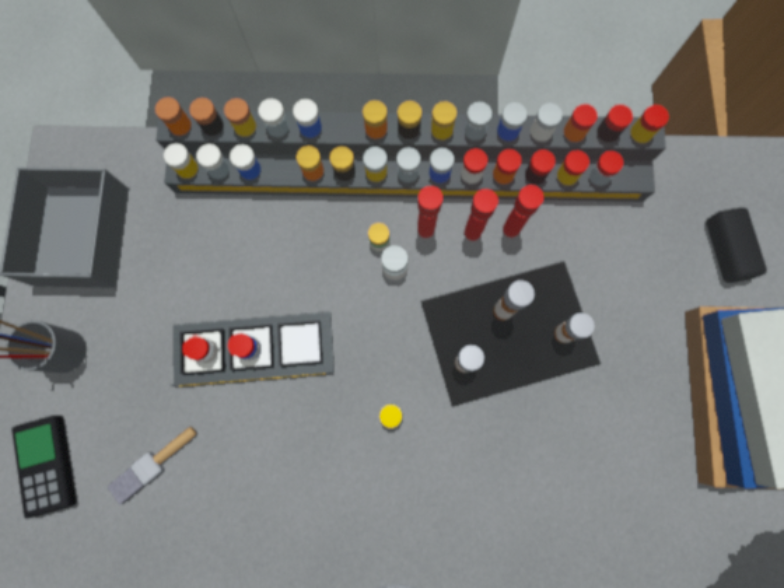

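View pics/scene0.png

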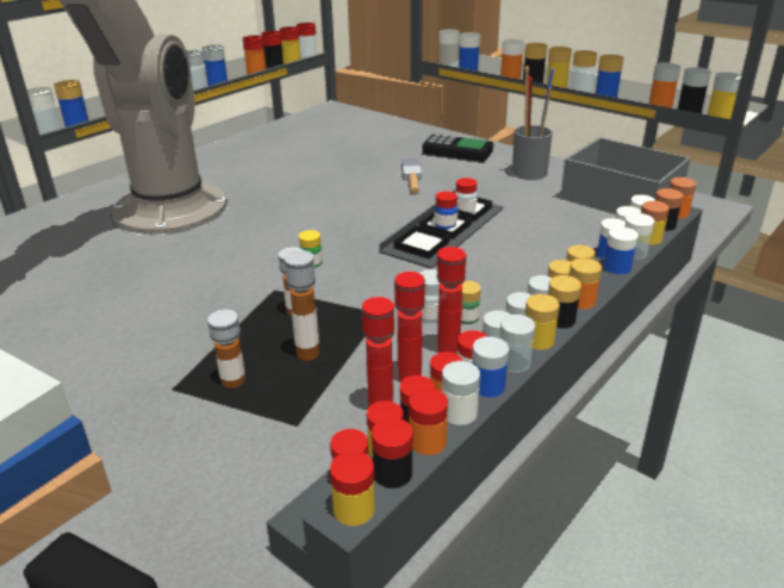

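The top view (784x588) shows three steel-capped bottles on the mat, at (520,293), (470,358) and (580,326). There are three tall red look-alikes at (430,198), (484,203) and (529,197), and a clear-capped jar at (395,260). The empty bay is at (300,344). In the scene view the bottle at (300,270) is clearly the tallest of the mat three. That matches (520,293) in the top view. I'll check it with depth and a crop.

```bash
python3 - <<'E'
from h import *
z=np.load("pics/top.npz");p,d=z["p"],z["d"];P=cloud("top",d);s=560/784
W=P.reshape(-1,3)
def near(u,v,r=16):
    u,v=u*s,v*s;return P[int(v-r):int(v+r),int(u-r):int(u+r)].reshape(-1,3)
for n,(u,v) in dict(tall=(520,293),a=(470,358),b=(580,326)).items():
    Q=near(u,v);h=Q[:,2].max();h=np.percentile(Q[Q[:,2]>h-.02,2],70);T=Q[abs(Q[:,2]-h)<.006]
    (c,r)=cv2.minEnclosingCircle(T[:,:2].astype(np.float32));print(n,h,T[:,:2].mean(0),c,r,len(T))
Q=near(300,344,10);f=Q[:,2];print("bay z",np.median(f))
m=np.zeros(d.shape,bool);m[225:268,190:238]=True
w=m&(p.min(2)>150);k=cv2.connectedComponents(w.astype(np.uint8))
lab=k[1];l=lab[int(344*s),int(300*s)];T=P[lab==l];R=cv2.minAreaRect(T[:,:2].astype(np.float32)*1000);print(R,(lab==l).sum(),T[:,2].mean())
for n,(u,v) in dict(matc=(500,345),j1=(197,348),j2=(242,346),red1=(430,198),red2=(484,203),red3=(529,197),jar=(395,260),yel=(391,416)).items():
    Q=near(u,v,8);h=Q[:,2].max();print(n,np.round(Q[Q[:,2]>h-.01].mean(0),3),round(h,3))
z=np.load("pics/scene.npz");p=z["p"];d=z["d"]
Q=cloud("scene",d)[175:210,200:230].reshape(-1,3);Q=Q[np.linalg.norm(Q-Q[len(Q)//2],axis=1)<.06];print("scene tall cap",Q.mean(0),np.percentile(Q[:,2],98))
cv2.imwrite("pics/crop.png",cv2.resize(p[160:290,130:290,::-1],None,fx=4,fy=4,interpolation=cv2.INTER_CUBIC))
E
```

```text
tall 1.0108933115409235 [0.41148551 0.00500352] (0.4114855229854584, 0.0050035156309604645) 9.999999747378752e-05 4
a 1.0108933115409235 [0.41148551 0.00500352] (0.4114855229854584, 0.0050035156309604645) 9.999999747378752e-05 2
b 1.0108933115409235 [0.41148551 0.00500352] (0.4114855229854584, 0.0050035156309604645) 9.999999747378752e-05 2
bay z 0.011479725392486597
((495.08782958984375, 108.84989929199219), (251.85162353515625, 87.54671478271484), 70.33200073242188) 704 0.013400576280849468
matc [0.411 0.005 1.011] 1.011
j1 [0.506 0.355 0.073] 0.079
j2 [0.511 0.278 0.073] 0.078
red1 [0.411 0.005 1.011] 1.011
red2 [ 0.74  -0.122  0.166] 0.17
red3 [ 0.751 -0.194  0.166] 0.171
jar [0.669 0.02  0.073] 0.077
yel [0.411 0.005 1.011] 1.011
scene tall cap [ 0.59743692 -0.18634341  0.15070317] 0.1696262580346038
```

View pics/crop.png

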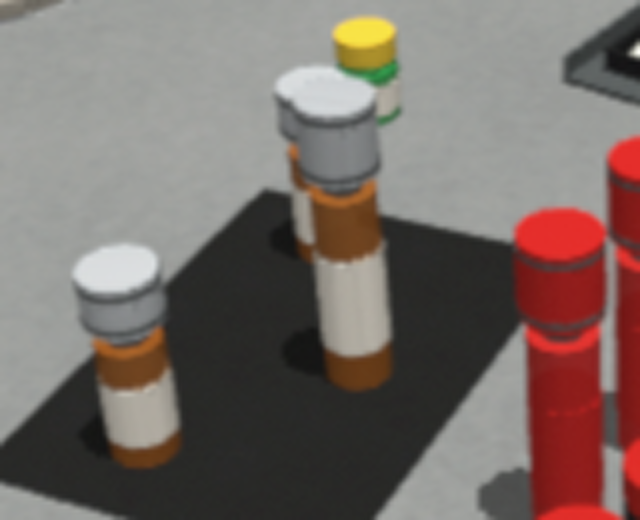

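The crop confirms that the middle steel-capped amber bottle, cap at crop (338,130), is the tall one. I'll redo the numbers with the zero-depth pixels masked out.

```bash
python3 - <<'E'
from h import *
z=np.load("pics/top.npz");p,d=z["p"],z["d"];P=cloud("top",d);P[d==0]=np.nan;s=560/784
for n,(u,v) in dict(tall=(520,293),a=(470,358),b=(580,326)).items():
    u,v=u*s,v*s;Q=P[int(v-16):int(v+16),int(u-16):int(u+16)].reshape(-1,3);Q=Q[~np.isnan(Q[:,0])]
    h=np.percentile(Q[Q[:,2]>Q[:,2].max()-.015,2],60);T=Q[abs(Q[:,2]-h)<.006]
    (c,r)=cv2.minEnclosingCircle(T[:,:2].astype(np.float32));print(n,round(h,3),T[:,:2].mean(0).round(3),np.round(c,3),round(r,4),len(T))
print("mat z",np.nanmedian(P[240:256,350:366,2]))
# bay white floor
g=p[220:272,190:240].min(2);_,l,st,c=cv2.connectedComponentsWithStats((g>140).astype(np.uint8))
k=1+st[1:,4].argmax();print(st[k],c[k]+[190,220])
T=P[220:272,190:240][l==k];T=T[~np.isnan(T[:,0])];print(cv2.minAreaRect((T[:,:2]*1000).astype(np.float32)),np.percentile(T[:,2],[5,50,95]))
B=P[220:280,120:240].reshape(-1,3)
Q=P[int(344*s)-25:int(344*s)+25,int(300*s)-25:int(300*s)+25].reshape(-1,3);print("z pct",np.nanpercentile(Q[:,2],[5,25,50,75,95]))
z=np.load("pics/scene.npz");d2=z["d"];S=cloud("scene",d2);S[d2==0]=np.nan
Q=S[175:215,195:235].reshape(-1,3);Q=Q[(Q[:,2]>.13)&(np.hypot(Q[:,0]-.59,Q[:,1]+.19)<.06)]
top=Q[Q[:,2]>np.nanpercentile(Q[:,2],95)-.004];print("scene",Q.mean(0),len(Q),cv2.minEnclosingCircle(top[:,:2].astype(np.float32)),top[:,2].mean())
print(calibration("wrist"))
from station import *
import station;print([x for x in dir(station) if 'over' in x.lower()])
try: print(finger_overhang)
except Exception as e: print(e)
E
```

```text
tall 0.169 [ 0.591 -0.177] [ 0.592 -0.177] 0.0204 272
a 0.112 [ 0.496 -0.108] [ 0.497 -0.108] 0.0204 250
b 0.112 [ 0.553 -0.287] [ 0.553 -0.287] 0.0202 249
mat z 0.0043389314967150405
[ 11  11  28  29 723] [214.18257261 245.26141079]
((522.3466186523438, 186.92640686035156), (69.55585479736328, 69.69523620605469), 6.330733776092529) [0.0085964  0.01156919 0.02186563]
z pct [0.00040703 0.00605326 0.00935676 0.01264027 0.02337458]
scene [ 0.59751912 -0.18667925  0.15511942] 519 ((0.5912805795669556, -0.17997191846370697), 0.02207115665078163) 0.16816677983881914
{'intrinsics': array([[325.1922621 ,   0.        , 278.4429752 ],
       [  0.        , 325.1922621 , 207.24256337],
       [  0.        ,   0.        ,   1.        ]]), 'mount': array([[ 5.27523457e-05, -9.51418872e-01, -3.07899539e-01,
         7.85098310e-02],
       [ 9.99999994e-01,  1.93699291e-05,  1.11476066e-04,
         1.04624502e-04],
       [-1.00096440e-04, -3.07899543e-01,  9.51418867e-01,
        -1.18249231e-01],
       [ 0.00000000e+00,  0.00000000e+00,  0.00000000e+00,
         1.00000000e+00]])}
['finger_overhang']
0.025
```

The tall bottle is at about (0.592, -0.178) with its cap top at z 0.168. The bay centre is (0.522, 0.187), with its floor at about z 0.010. I'll move over the bottle, staying high.

Request:
drive_tool(
  increments=[
    {"dx":0.014,"dy":-0.008,"claw":0.085},
    {"dx":0.03,"dy":-0.018},
    {"dx":0.036,"dy":-0.021},
    {"dx":0.036,"dy":-0.021},
    {"dx":0.036,"dy":-0.021},
    {"dx":0.036,"dy":-0.021},
    {"dx":0.036,"dy":-0.021},
    {"dx":0.036,"dy":-0.021},
    {"dx":0.036,"dy":-0.021},
    {"dx":0.036,"dy":-0.021},
    {"dx":0.036,"dy":-0.021},
    {"dx":0.036,"dy":-0.021},
    {"dx":0.034,"dy":-0.02},
    {"dx":0.028,"dy":-0.018},
    {"dx":0.015,"dy":-0.01},
    {"dx":0},
    {"dx":0},
  ],
)

```text
schema error: expected keys claw, dx, dy, dz, wx, wy, wz
```

```bash
cat >> h.py <<'E'
from scipy.spatial.transform import Rotation as Ro
def tool():
    o=get_obs();q=np.array(o["tool_rot"]);return np.array(o["eef_pos"]),Ro.from_quat(q[[1,2,3,0]]).as_matrix(),o
def wcloud(D):
    c=calibration("wrist");K=np.array(c["intrinsics"]);M=np.array(c["mount"])
    v,u=np.mgrid[:D.shape[0],:D.shape[1]];x=(u-K[0,2])/K[0,0];y=(v-K[1,2])/K[1,1]
    th=np.hypot(x,y)+1e-9;k=np.tan(np.minimum(th,1.4))/th
    P=np.stack([x*k*D,y*k*D,D],-1);P[D==0]=np.nan
    return P@M[:3,:3].T+M[:3,3]   # tool coords
E
python3 - <<'E'
from h import *
p0,R,o=tool();print(p0,R.round(3),o["t"],o["contact_force"])
p,d=read_camera("wrist");np.savez("pics/w1",p=p,d=d);cv2.imwrite("pics/w1.png",p[:,:,::-1])
T=wcloud(d);W=T@R.T+p0
m=(W[...,2]>.155)&(W[...,2]<.18)&(np.hypot(W[...,0]-.592,W[...,1]+.178)<.04)
Q=W[m];h=np.median(Q[:,2]);Q=Q[abs(Q[:,2]-h)<.006];print(len(Q),h,Q.mean(0),cv2.minEnclosingCircle(Q[:,:2].astype(np.float32)))
c=np.array(cv2.minEnclosingCircle(Q[:,:2].astype(np.float32))[0]+(.156,))
print("tool delta to grasp",R.T@(c-p0))
E
```

```text
[ 0.256317   -0.62393072  0.25541823] [[ 0.925  0.38  -0.001]
 [ 0.38  -0.925  0.001]
 [-0.    -0.002 -1.   ]] 0.1 [-0.38526298  0.1504648   0.27029178]
0 nan [nan nan nan] ((0.0, 0.0), 0.0)
tool delta to grasp [ 4.94404218e-07 -6.74366395e-01  1.00508235e-01]
  return _methods._mean(a, axis=axis, dtype=dtype,
  ret = ret.dtype.type(ret / rcount)
<stdin>:6: RuntimeWarning: Mean of empty slice.
  ret = um.true_divide(
```

View pics/w1.png

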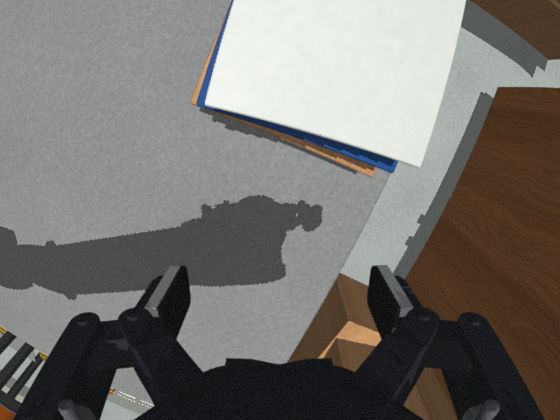

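The move was refused because every key is required in each row. The wrist view is therefore still from the start pose, showing the book stack at (330,80) and no bottle. I'll send it again with all keys.

Request:
drive_tool(
  increments=[
    {"claw":0.085,"dx":0.014,"dy":-0.008,"dz":0,"wx":0,"wy":0,"wz":0},
    {"claw":0.085,"dx":0.03,"dy":-0.018,"dz":0,"wx":0,"wy":0,"wz":0},
    {"claw":0.085,"dx":0.036,"dy":-0.021,"dz":0,"wx":0,"wy":0,"wz":0},
    {"claw":0.085,"dx":0.036,"dy":-0.021,"dz":0,"wx":0,"wy":0,"wz":0},
    {"claw":0.085,"dx":0.036,"dy":-0.021,"dz":0,"wx":0,"wy":0,"wz":0},
    {"claw":0.085,"dx":0.036,"dy":-0.021,"dz":0,"wx":0,"wy":0,"wz":0},
    {"claw":0.085,"dx":0.036,"dy":-0.021,"dz":0,"wx":0,"wy":0,"wz":0},
    {"claw":0.085,"dx":0.036,"dy":-0.021,"dz":0,"wx":0,"wy":0,"wz":0},
    {"claw":0.085,"dx":0.036,"dy":-0.021,"dz":0,"wx":0,"wy":0,"wz":0},
    {"claw":0.085,"dx":0.036,"dy":-0.021,"dz":0,"wx":0,"wy":0,"wz":0},
    {"claw":0.085,"dx":0.036,"dy":-0.021,"dz":0,"wx":0,"wy":0,"wz":0},
    {"claw":0.085,"dx":0.036,"dy":-0.021,"dz":0,"wx":0,"wy":0,"wz":0},
    {"claw":0.085,"dx":0.034,"dy":-0.02,"dz":0,"wx":0,"wy":0,"wz":0},
    {"claw":0.085,"dx":0.028,"dy":-0.018,"dz":0,"wx":0,"wy":0,"wz":0},
    {"claw":0.085,"dx":0.015,"dy":-0.01,"dz":0,"wx":0,"wy":0,"wz":0},
    {"claw":0.085,"dx":0,"dy":0,"dz":0,"wx":0,"wy":0,"wz":0},
    {"claw":0.085,"dx":0,"dy":0,"dz":0,"wx":0,"wy":0,"wz":0},
  ],
)

```text
t: 2.28
eef_pos: [0.5926, -0.1806, 0.2562]
tool_rot: [0.0, 0.981, 0.193, -0.0]
contact_force: [-0.2, -0.4, 0.2]
gripper_width: 0.993
grasp_force: 0.0
```

```bash
cat > look.py <<'E'
from h import *
p0,R,o=tool();print(p0,R.round(3),o["t"])
p,d=read_camera("wrist");np.savez("pics/w2",p=p,d=d);cv2.imwrite("pics/w2.png",p[:,:,::-1])
T=wcloud(d);W=T@R.T+p0
m=(W[...,2]>.15)&(W[...,2]<.185)&(np.hypot(W[...,0]-.592,W[...,1]+.178)<.03)
Q=W[m];h=np.median(Q[:,2]);Q=Q[abs(Q[:,2]-h)<.006];C=cv2.minEnclosingCircle(Q[:,:2].astype(np.float32));print(len(Q),h,Q.mean(0),C)
print("tool delta",R.T@(np.array(C[0]+(.156,))-p0))
E
python3 look.py
```

```text
[ 0.59261448 -0.18056134  0.25622965] [[ 0.926  0.378 -0.001]
 [ 0.378 -0.926 -0.001]
 [-0.001  0.001 -1.   ]] 2.275
2584 0.16843658494154162 [ 0.59292819 -0.17828847  0.16833365] ((0.5916724801063538, -0.17883703112602234), 0.020319683477282524)
tool delta [-0.00012052 -0.00201971  0.10022849]
```

View pics/w2.png

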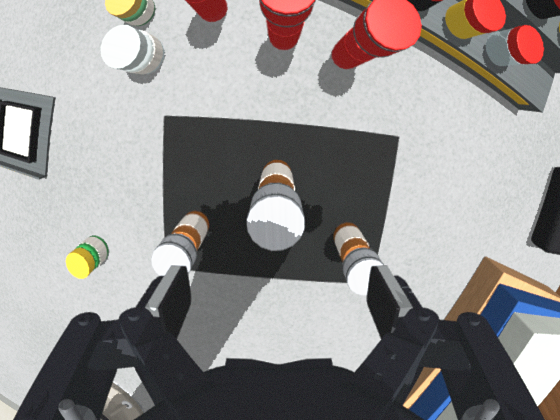

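The cap is at pixel (275,220), centred between the fingers. I'll descend and shift 2 mm.

Request:
drive_tool(
  increments=[
    {"claw":0.085,"dx":0,"dy":-0.002,"dz":0.012,"wx":0,"wy":0,"wz":0},
    {"claw":0.085,"dx":0,"dy":0,"dz":0.016,"wx":0,"wy":0,"wz":0},
    {"claw":0.085,"dx":0,"dy":0,"dz":0.016,"wx":0,"wy":0,"wz":0},
    {"claw":0.085,"dx":0,"dy":0,"dz":0.016,"wx":0,"wy":0,"wz":0},
    {"claw":0.085,"dx":0,"dy":0,"dz":0.016,"wx":0,"wy":0,"wz":0},
    {"claw":0.085,"dx":0,"dy":0,"dz":0.014,"wx":0,"wy":0,"wz":0},
    {"claw":0.085,"dx":0,"dy":0,"dz":0.008,"wx":0,"wy":0,"wz":0},
    {"claw":0.085,"dx":0,"dy":0,"dz":0,"wx":0,"wy":0,"wz":0},
    {"claw":0.085,"dx":0,"dy":0,"dz":0,"wx":0,"wy":0,"wz":0},
  ],
)

```text
t: 3.45
eef_pos: [0.5932, -0.1771, 0.1589]
tool_rot: [0.0, 0.981, 0.194, 0.0]
contact_force: [0.4, 0.1, -0.8]
gripper_width: 0.993
grasp_force: 0.0
```

Request:
drive_tool(
  increments=[
    {"claw":0.06,"dx":0,"dy":0,"dz":0,"wx":0,"wy":0,"wz":0},
    {"claw":0.05,"dx":0,"dy":0,"dz":0,"wx":0,"wy":0,"wz":0},
    {"claw":0.045,"dx":0,"dy":0,"dz":0,"wx":0,"wy":0,"wz":0},
    {"claw":0.042,"dx":0,"dy":0,"dz":0,"wx":0,"wy":0,"wz":0},
    {"claw":0.04,"dx":0,"dy":0,"dz":0,"wx":0,"wy":0,"wz":0},
    {"claw":0.03,"dx":0,"dy":0,"dz":0,"wx":0,"wy":0,"wz":0},
    {"claw":0.02,"dx":0,"dy":0,"dz":0,"wx":0,"wy":0,"wz":0},
    {"claw":0.02,"dx":0,"dy":0,"dz":0,"wx":0,"wy":0,"wz":0},
    {"claw":0.02,"dx":0,"dy":0,"dz":0,"wx":0,"wy":0,"wz":0},
  ],
  newtons=60,
)

```text
t: 4.58
eef_pos: [0.593, -0.1773, 0.1586]
tool_rot: [0.0, 0.981, 0.194, 0.0]
contact_force: [0.0, -1.5, 3.0]
gripper_width: 0.456
grasp_force: 60.6
```

Gripped. I'll lift smoothly.

Request:
drive_tool(
  increments=[
    {"claw":0.02,"dx":0,"dy":0,"dz":-0.002,"wx":0,"wy":0,"wz":0},
    {"claw":0.02,"dx":0,"dy":0,"dz":-0.004,"wx":0,"wy":0,"wz":0},
    {"claw":0.02,"dx":0,"dy":0,"dz":-0.007,"wx":0,"wy":0,"wz":0},
    {"claw":0.02,"dx":0,"dy":0,"dz":-0.01,"wx":0,"wy":0,"wz":0},
    {"claw":0.02,"dx":0,"dy":0,"dz":-0.013,"wx":0,"wy":0,"wz":0},
    {"claw":0.02,"dx":0,"dy":0,"dz":-0.015,"wx":0,"wy":0,"wz":0},
    {"claw":0.02,"dx":0,"dy":0,"dz":-0.015,"wx":0,"wy":0,"wz":0},
    {"claw":0.02,"dx":0,"dy":0,"dz":-0.015,"wx":0,"wy":0,"wz":0},
    {"claw":0.02,"dx":0,"dy":0,"dz":-0.015,"wx":0,"wy":0,"wz":0},
    {"claw":0.02,"dx":0,"dy":0,"dz":-0.013,"wx":0,"wy":0,"wz":0},
    {"claw":0.02,"dx":0,"dy":0,"dz":-0.01,"wx":0,"wy":0,"wz":0},
    {"claw":0.02,"dx":0,"dy":0,"dz":-0.007,"wx":0,"wy":0,"wz":0},
    {"claw":0.02,"dx":0,"dy":0,"dz":-0.004,"wx":0,"wy":0,"wz":0},
    {"claw":0.02,"dx":0,"dy":0,"dz":0,"wx":0,"wy":0,"wz":0},
  ],
)

```text
t: 6.32
eef_pos: [0.5928, -0.1771, 0.2883]
tool_rot: [0.0, 0.981, 0.194, 0.0]
contact_force: [-0.7, -0.1, -2.8]
gripper_width: 0.455
grasp_force: 60.5
```

```bash
python3 - <<'E'
from h import *
p0,R,o=tool();print(p0,o["t"],o["contact_force"],o["torque"],o["grasp_force"])
p,d=read_camera("scene");cv2.imwrite("pics/s1.png",cv2.resize(p[100:300,130:350,::-1],None,fx=3,fy=3,interpolation=cv2.INTER_CUBIC))
print("tool delta to bay xy",R.T@(np.array([.522,.187,p0[2]])-p0))
E
```

```text
[ 0.59278981 -0.17706088  0.288334  ] 6.325 [-0.69153268 -0.13052543 -2.81209386] [-0.00762193  0.00891507 -0.04515533] 60.46854257583618
tool delta to bay xy [ 7.28610771e-02 -3.63652014e-01 -1.27204681e-05]
```

View pics/s1.png

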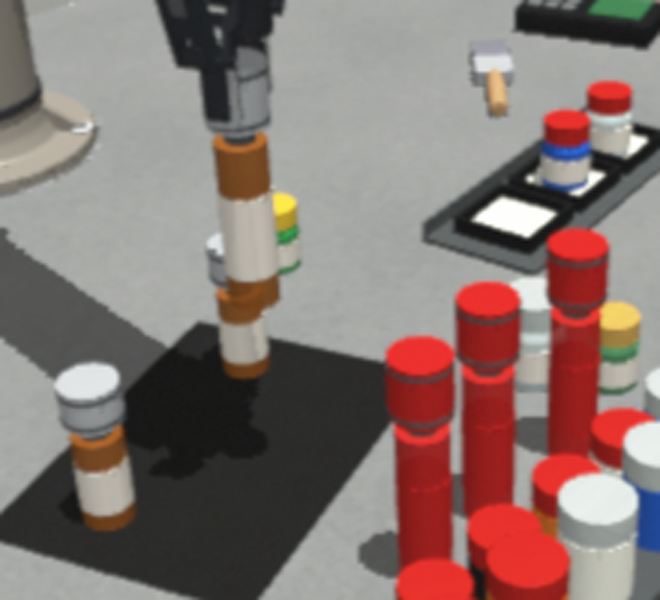

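The picture shows the tall bottle hanging straight from the cap at about (240,90) in the crop, with both short bottles standing. I'll carry it to the bay.

Request:
drive_tool(
  increments=[
    {"claw":0.02,"dx":0.0006,"dy":-0.003,"dz":0,"wx":0,"wy":0,"wz":0},
    {"claw":0.02,"dx":0.0014,"dy":-0.007,"dz":0,"wx":0,"wy":0,"wz":0},
    {"claw":0.02,"dx":0.0024,"dy":-0.012,"dz":0,"wx":0,"wy":0,"wz":0},
    {"claw":0.02,"dx":0.0034,"dy":-0.017,"dz":0,"wx":0,"wy":0,"wz":0},
    {"claw":0.02,"dx":0.0044,"dy":-0.022,"dz":0,"wx":0,"wy":0,"wz":0},
    {"claw":0.02,"dx":0.0048,"dy":-0.0242,"dz":0,"wx":0,"wy":0,"wz":0},
    {"claw":0.02,"dx":0.0048,"dy":-0.0242,"dz":0,"wx":0,"wy":0,"wz":0},
    {"claw":0.02,"dx":0.0048,"dy":-0.0242,"dz":0,"wx":0,"wy":0,"wz":0},
    {"claw":0.02,"dx":0.0048,"dy":-0.0242,"dz":0,"wx":0,"wy":0,"wz":0},
    {"claw":0.02,"dx":0.0048,"dy":-0.0242,"dz":0,"wx":0,"wy":0,"wz":0},
    {"claw":0.02,"dx":0.0048,"dy":-0.0242,"dz":0,"wx":0,"wy":0,"wz":0},
    {"claw":0.02,"dx":0.0048,"dy":-0.0242,"dz":0,"wx":0,"wy":0,"wz":0},
    {"claw":0.02,"dx":0.0048,"dy":-0.0242,"dz":0,"wx":0,"wy":0,"wz":0},
    {"claw":0.02,"dx":0.0048,"dy":-0.0242,"dz":0,"wx":0,"wy":0,"wz":0},
    {"claw":0.02,"dx":0.0048,"dy":-0.0242,"dz":0,"wx":0,"wy":0,"wz":0},
    {"claw":0.02,"dx":0.0044,"dy":-0.022,"dz":0,"wx":0,"wy":0,"wz":0},
    {"claw":0.02,"dx":0.0034,"dy":-0.017,"dz":0,"wx":0,"wy":0,"wz":0},
    {"claw":0.02,"dx":0.0024,"dy":-0.012,"dz":0,"wx":0,"wy":0,"wz":0},
    {"claw":0.02,"dx":0.0014,"dy":-0.007,"dz":0,"wx":0,"wy":0,"wz":0},
    {"claw":0.02,"dx":0.0006,"dy":-0.003,"dz":0,"wx":0,"wy":0,"wz":0},
  ],
)

```text
t: 8.88
eef_pos: [0.5214, 0.1871, 0.2883]
tool_rot: [0.0, 0.981, 0.194, -0.0]
contact_force: [0.4, 0.1, -2.5]
gripper_width: 0.454
grasp_force: 60.5
```

```bash
python3 - <<'E'
from h import *
p0,R,o=tool();print(p0,R.round(3),o["t"],o["contact_force"],o["grasp_force"])
p,d=read_camera("scene");cv2.imwrite("pics/s2.png",cv2.resize(p[60:240,200:400,::-1],None,fx=3,fy=3,interpolation=cv2.INTER_CUBIC))
S=cloud("scene",d);S[d==0]=np.nan
m=(np.hypot(S[...,0]-p0[0],S[...,1]-p0[1])<.035)&(S[...,2]>.11)&(S[...,2]<.24)
Q=S[m];print(len(Q),Q[:,2].min(),np.percentile(Q[:,2],1))
for a in np.arange(.13,.24,.02):
    q=Q[abs(Q[:,2]-a)<.01];print(round(a,2),len(q),q.mean(0).round(4))
E
```

```text
[0.52143193 0.18712725 0.28826172] [[ 0.925  0.38  -0.   ]
 [ 0.38  -0.925 -0.   ]
 [-0.     0.    -1.   ]] 8.875 [ 0.38088404  0.07790867 -2.48004199] 60.53525447845459
588 0.13319753501133486 0.1342734036699967
0.13 34 [0.5252 0.1749 0.1363]
0.15 107 [0.5252 0.1742 0.1498]
0.17 107 [0.5258 0.1741 0.1699]
0.19 112 [0.5255 0.1737 0.19  ]
0.21 113 [0.5253 0.1739 0.2102]
0.23 115 [0.5254 0.1746 0.2301]
```

View pics/s2.png

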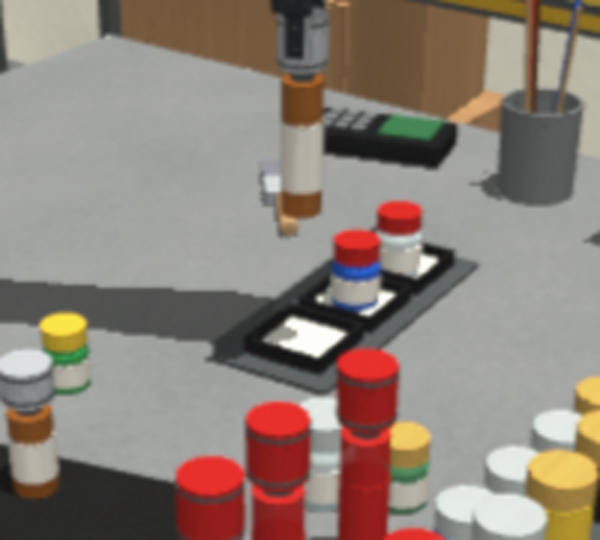

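The bottle is vertical and over the empty bay, whose floor is at (305,335) in the crop. The foot is at about z 0.133. I'll lower 110 mm, then creep.

Request:
drive_tool(
  increments=[
    {"claw":0.02,"dx":0,"dy":0,"dz":0.003,"wx":0,"wy":0,"wz":0},
    {"claw":0.02,"dx":0,"dy":0,"dz":0.007,"wx":0,"wy":0,"wz":0},
    {"claw":0.02,"dx":0,"dy":0,"dz":0.01,"wx":0,"wy":0,"wz":0},
    {"claw":0.02,"dx":0,"dy":0,"dz":0.012,"wx":0,"wy":0,"wz":0},
    {"claw":0.02,"dx":0,"dy":0,"dz":0.012,"wx":0,"wy":0,"wz":0},
    {"claw":0.02,"dx":0,"dy":0,"dz":0.012,"wx":0,"wy":0,"wz":0},
    {"claw":0.02,"dx":0,"dy":0,"dz":0.012,"wx":0,"wy":0,"wz":0},
    {"claw":0.02,"dx":0,"dy":0,"dz":0.012,"wx":0,"wy":0,"wz":0},
    {"claw":0.02,"dx":0,"dy":0,"dz":0.01,"wx":0,"wy":0,"wz":0},
    {"claw":0.02,"dx":0,"dy":0,"dz":0.008,"wx":0,"wy":0,"wz":0},
    {"claw":0.02,"dx":0,"dy":0,"dz":0.006,"wx":0,"wy":0,"wz":0},
    {"claw":0.02,"dx":0,"dy":0,"dz":0.004,"wx":0,"wy":0,"wz":0},
    {"claw":0.02,"dx":0,"dy":0,"dz":0.002,"wx":0,"wy":0,"wz":0},
    {"claw":0.02,"dx":0,"dy":0,"dz":0,"wx":0,"wy":0,"wz":0},
  ],
)

```text
t: 10.68
eef_pos: [0.5215, 0.1871, 0.1784]
tool_rot: [0.0, 0.981, 0.194, 0.0]
contact_force: [0.5, 0.4, -3.1]
gripper_width: 0.455
grasp_force: 60.5
```

Request:
drive_tool(
  increments=[
    {"claw":0.02,"dx":0,"dy":0,"dz":0.001,"wx":0,"wy":0,"wz":0},
    {"claw":0.02,"dx":0,"dy":0,"dz":0.001,"wx":0,"wy":0,"wz":0},
    {"claw":0.02,"dx":0,"dy":0,"dz":0.001,"wx":0,"wy":0,"wz":0},
    {"claw":0.02,"dx":0,"dy":0,"dz":0.001,"wx":0,"wy":0,"wz":0},
    {"claw":0.02,"dx":0,"dy":0,"dz":0.001,"wx":0,"wy":0,"wz":0},
    {"claw":0.02,"dx":0,"dy":0,"dz":0.001,"wx":0,"wy":0,"wz":0},
    {"claw":0.02,"dx":0,"dy":0,"dz":0.001,"wx":0,"wy":0,"wz":0},
    {"claw":0.02,"dx":0,"dy":0,"dz":0.001,"wx":0,"wy":0,"wz":0},
    {"claw":0.02,"dx":0,"dy":0,"dz":0,"wx":0,"wy":0,"wz":0},
  ],
)

```text
t: 11.8
eef_pos: [0.5214, 0.1871, 0.1702]
tool_rot: [0.0, 0.981, 0.194, -0.0]
contact_force: [-0.1, -0.1, -2.3]
gripper_width: 0.455
grasp_force: 60.5
```

Request:
drive_tool(
  increments=[
    {"claw":0.02,"dx":0,"dy":0,"dz":0.0008,"wx":0,"wy":0,"wz":0},
    {"claw":0.02,"dx":0,"dy":0,"dz":0.0008,"wx":0,"wy":0,"wz":0},
    {"claw":0.02,"dx":0,"dy":0,"dz":0.0007,"wx":0,"wy":0,"wz":0},
    {"claw":0.02,"dx":0,"dy":0,"dz":0.0007,"wx":0,"wy":0,"wz":0},
    {"claw":0.02,"dx":0,"dy":0,"dz":0,"wx":0,"wy":0,"wz":0},
  ],
)

```text
t: 12.42
eef_pos: [0.5214, 0.1871, 0.1672]
tool_rot: [0.0, 0.981, 0.194, -0.0]
contact_force: [0.1, 0.6, -3.1]
gripper_width: 0.452
grasp_force: 60.5
```

Request:
drive_tool(
  increments=[
    {"claw":0.02,"dx":0,"dy":0,"dz":0.0005,"wx":0,"wy":0,"wz":0},
    {"claw":0.02,"dx":0,"dy":0,"dz":0.0005,"wx":0,"wy":0,"wz":0},
    {"claw":0.02,"dx":0,"dy":0,"dz":0,"wx":0,"wy":0,"wz":0},
  ],
)

```text
t: 12.8
eef_pos: [0.5214, 0.1872, 0.1663]
tool_rot: [0.0, 0.981, 0.194, -0.0]
contact_force: [-0.4, 0.1, -2.8]
gripper_width: 0.451
grasp_force: 60.5
```

Request:
drive_tool(
  increments=[
    {"claw":0.02,"dx":0,"dy":0,"dz":0.0005,"wx":0,"wy":0,"wz":0},
    {"claw":0.02,"dx":0,"dy":0,"dz":0.0005,"wx":0,"wy":0,"wz":0},
    {"claw":0.02,"dx":0,"dy":0,"dz":0,"wx":0,"wy":0,"wz":0},
  ],
)

```text
t: 13.18
eef_pos: [0.5216, 0.1872, 0.1656]
tool_rot: [-0.0, 0.981, 0.194, 0.0]
contact_force: [-1.0, 0.1, 0.9]
gripper_width: 0.456
grasp_force: 60.5
```

Contact: the floor now carries the bottle's weight. I'll release symmetrically and gently, then open fully and retreat straight up.

Request:
drive_tool(
  increments=[
    {"claw":0.036,"dx":0,"dy":0,"dz":0,"wx":0,"wy":0,"wz":0},
    {"claw":0.038,"dx":0,"dy":0,"dz":0,"wx":0,"wy":0,"wz":0},
    {"claw":0.04,"dx":0,"dy":0,"dz":0,"wx":0,"wy":0,"wz":0},
    {"claw":0.042,"dx":0,"dy":0,"dz":0,"wx":0,"wy":0,"wz":0},
    {"claw":0.045,"dx":0,"dy":0,"dz":0,"wx":0,"wy":0,"wz":0},
    {"claw":0.05,"dx":0,"dy":0,"dz":0,"wx":0,"wy":0,"wz":0},
    {"claw":0.06,"dx":0,"dy":0,"dz":0,"wx":0,"wy":0,"wz":0},
    {"claw":0.07,"dx":0,"dy":0,"dz":0,"wx":0,"wy":0,"wz":0},
    {"claw":0.085,"dx":0,"dy":0,"dz":0,"wx":0,"wy":0,"wz":0},
    {"claw":0.085,"dx":0,"dy":0,"dz":0,"wx":0,"wy":0,"wz":0},
    {"claw":0.085,"dx":0,"dy":0,"dz":0,"wx":0,"wy":0,"wz":0},
  ],
  newtons=20,
)

```text
t: 14.55
eef_pos: [0.5214, 0.1872, 0.1653]
tool_rot: [0.0, 0.981, 0.194, -0.0]
contact_force: [-0.2, -0.1, -0.2]
gripper_width: 0.996
grasp_force: 0.0
```

Request:
drive_tool(
  increments=[
    {"claw":0.085,"dx":0,"dy":0,"dz":-0.005,"wx":0,"wy":0,"wz":0},
    {"claw":0.085,"dx":0,"dy":0,"dz":-0.012,"wx":0,"wy":0,"wz":0},
    {"claw":0.085,"dx":0,"dy":0,"dz":-0.02,"wx":0,"wy":0,"wz":0},
    {"claw":0.085,"dx":0,"dy":0,"dz":-0.02,"wx":0,"wy":0,"wz":0},
    {"claw":0.085,"dx":0,"dy":0,"dz":-0.02,"wx":0,"wy":0,"wz":0},
    {"claw":0.085,"dx":0,"dy":0,"dz":-0.02,"wx":0,"wy":0,"wz":0},
    {"claw":0.085,"dx":0,"dy":0,"dz":-0.02,"wx":0,"wy":0,"wz":0},
    {"claw":0.085,"dx":0,"dy":0,"dz":-0.01,"wx":0,"wy":0,"wz":0},
    {"claw":0.085,"dx":0,"dy":0,"dz":0,"wx":0,"wy":0,"wz":0},
    {"claw":0.085,"dx":0,"dy":0,"dz":0,"wx":0,"wy":0,"wz":0},
  ],
)

```text
t: 15.8
eef_pos: [0.521, 0.1869, 0.2916]
tool_rot: [0.0, 0.981, 0.194, -0.001]
contact_force: [0.8, 0.2, 0.0]
gripper_width: 1.0
grasp_force: 0.0
```

```bash
python3 - <<'E'
from h import *
p,d=read_camera("scene");cv2.imwrite("pics/s3.png",cv2.resize(p[100:300,150:400,::-1],None,fx=3,fy=3,interpolation=cv2.INTER_CUBIC))
S=cloud("scene",d);S[d==0]=np.nan
Q=S[(np.hypot(S[...,0]-.522,S[...,1]-.187)<.045)]
for a in np.arange(.03,.19,.02):
    q=Q[abs(Q[:,2]-a)<.01];print(round(a,2),len(q),q.mean(0).round(4) if len(q) else '')
E
```

```text
0.03 166 [0.526  0.1777 0.0262]
0.05 96 [0.5257 0.1743 0.0499]
0.07 98 [0.526  0.1742 0.07  ]
0.09 101 [0.5254 0.1742 0.0898]
0.11 109 [0.5255 0.1753 0.11  ]
0.13 90 [0.5243 0.1754 0.1294]
0.15 124 [0.5272 0.1725 0.1504]
0.17 164 [0.5228 0.1776 0.1711]
```

View pics/s3.png

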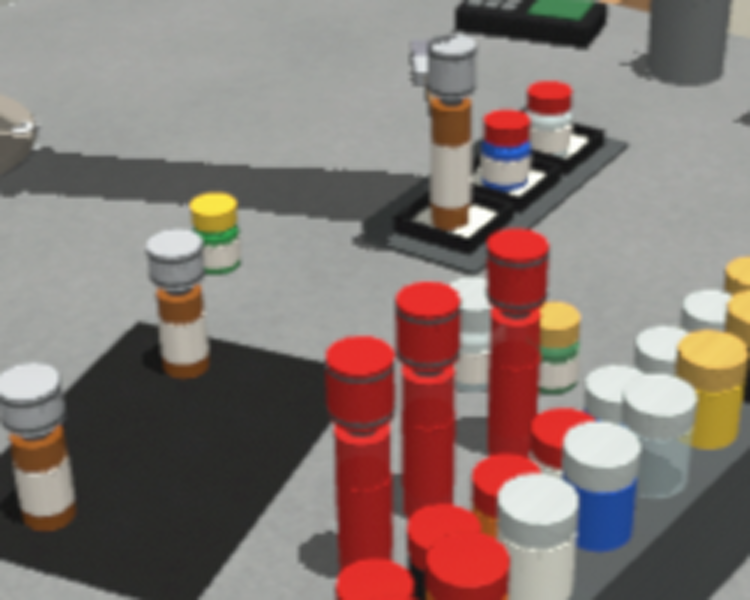

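The tall bottle stands upright in the empty bay, at (450,140) in the crop. Both short bottles and the red bottles are still standing, and the gripper is clear.

```bash
python3 -c "
from station import *
print(hand_in())"
```

```text
the job is handed in; nothing more can be done
None
```

The tall steel-capped bottle stands upright in the empty bay, released gently with the gripper clear and the short bottles untouched; the job was handed in at about 16 s of the 42 s limit.

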